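# Reject the bad fuse cap, hold the good one half turned in the test socket

### The job

Sort the two bayonet fuse caps by the colour of their tags: first stand the red-tagged cap upright in the red reject nest and let go of it. Then put the green-tagged cap into the test socket, its bar in line with the white marks so that it drops fully home, and twist it clockwise (seen from above) until the bar points at the green marks, halfway to the red lock marks; never let it go on to the lock click. The cap springs back if released, so finish with the gripper still holding it there, and leave everything else round about where it is.

Things in the scene. Friction and masses are not known exactly. Their poses are not given: they have to be found in the camera images.
- cap_green: upright bayonet cap, green tags on bar top and disc. Origin: centre of underside, z up, x along the bar. Shank 28 mm across, z 0-17 mm, tapered at the foot; two 6 mm pins stick out along +x and -x to 21 mm from the axis, centred at z 7; black disc 48 mm across, z 17-21; black grip bar 44 (x) x 10 (y) mm, z 21-48, white ends. About 80 g. Same when turned by pi
- cap_red: upright bayonet cap, red tags on bar top and disc. Origin: centre of underside, z up, x along the bar. Shank 28 mm across, z 0-17 mm, tapered at the foot; two 6 mm pins stick out along +x and -x to 21 mm from the axis, centred at z 7; black disc 48 mm across, z 17-21; black grip bar 44 (x) x 10 (y) mm, z 21-48, white ends. About 80 g. Same when turned by pi
- socket: fixed socket, light grey flange on a dark wall, 62 mm across, foot 74 mm. Origin: centre of underside, z up. Flange top z 34 mm, hole 34 mm across; notches 12 mm wide along +x and -x, to 24 mm from the axis. Cap enters with its bar along x, either way round; home, its disc rests on the flange, its origin at z 17 mm. Rim marks: white at +x and -x, green 0.785 and red 1.57 rad clockwise of them
- mouth (a point): centre of the socket's flange top (z 34 mm), turning with the socket. A cap that is home turns clockwise seen from above (its yaw falls), at most 2 mm of lift left, against a light return spring: 0.08 Nm at the start, 0.11 Nm half way. The flange is 5 mm thick
- twist (a joint): brass follower in the socket that the cap's pins push along, rad: 0 at rest, growing clockwise. The cap turns about 0.1 rad freely before it takes the follower along, so the bar stands at twist + 0.1 past the white marks: twist is about 0.69 with the bar at the green marks. Sprung back to 0; stops at 1.5
- lock_pin (a joint): spring lock pin hidden in the socket, travel in m: 0 free; a cap's pin starts to press it at a cap turn of about 1.05 rad and rides over it (1 to 3 mm), which is the click
- nest: fixed red reject nest, a round dish 70 mm across and 12 mm high, well 60 mm across, 5 mm wall, floor 4 mm above the worktop. Origin at the centre of its underside. A cap stands in it on its shank, its disc above the rim.
- track_rubber: brown track-cleaning block, 23 x 52 x 13 mm, a bystander; origin under its centre
- tweezers: steel tweezers, 13 x 113 x 7 mm, a bystander; origin under their centre
- wheelset: small grey wheelset, 12 x 24 x 12 mm, a bystander; origin under its centre
- pliers: blue-handled pliers, 44 x 136 x 11 mm, a bystander; origin under their centre
- glue_bottle: white bottle with a blue cap, 32 mm across, 83 mm high, a bystander; origin under its centre
- oil_bottle: cream dropper bottle with a red tip, 25 mm across, 85 mm high, a bystander; origin under its centre

How it is judged (in metres and radians):
On the way, in this order (a step that is already met when the one before it is completed fails the run):
1. the red-tagged cap stands in the reject nest, let go (horizontal distance between cap_red and nest below 0.012 m and z of cap_red in the frame of nest below 0.008 m and angle between cap_red's own z axis and vertical below 0.12 rad and contact force between cap_red and the fingers below 0.05 N), for 0.2 s.
2. the green-tagged cap sits fully home in the socket (horizontal distance between cap_green and socket below 0.005 m and z of cap_green in the frame of socket below 0.0205 m and angle between cap_green's own z axis and vertical below 0.12 rad), for 0.1 s.
At the end, for the whole second after the job is handed in: Red cap upright (0.12 rad) and released in the nest, within 12 mm of its centre; green cap home in the socket (within 5 mm of its axis, origin under 20.5 mm up, upright), bar within 0.17 rad of the green marks, at rest, held by the fingers (over 1 N), lock pin not pressed (all of step 1 and all of step 2 and value of joint twist between 0.53 and 0.88 rad and angle between the x axis of cap_green and the x axis of socket, either way round between 0.61 and 0.96 rad and contact force between cap_green and the fingers above 1 N and linear speed of cap_green below 0.01 m/s and value of joint lock_pin below 0.001 m); the arm keeps its last pose, push and grip.
It fails at once if the cap is turned on to the lock click (value of joint lock_pin above 0.001 m or value of joint twist above 1.15 rad).
It fails at once if a bystander is moved more than 20 mm (distance of any of track_rubber, tweezers, wheelset, pliers, glue_bottle, oil_bottle from where it was at the start of the episode above 0.02 m).
It also fails if it takes over 64 s, if anything falls off the work surface, if the arm or the gripper's body presses on something with over 40 N, if the wrist force passes 120 N, or if a joint passes its speed limit or range.

### The arm

A 6-joint arm with a two-finger parallel gripper is mounted at the origin on a cart in front of the work surface, level with it; the furniture and walls round the work are solid. World frame = base frame: x ahead of the robot, y to its left, z up, the work surface at z = 0. Lengths are in mm, angles in rad, forces in N, time in s.
With the tool pointing down it reaches from about 425 to 950 mm from the base axis. Payload 14.7 kg.
Tool frame: the origin (TCP) lies at the very end of the fingers, on their centre line; the grasp point (between the pads) lies 19 mm behind it; z points along the fingers, y is the line along which they close (so a half turn about z gives the same grasp; the last joint's range is limited). The gripper opens to 85 mm and grips with 20 to 120 N. Pads are 22 mm wide; open, the fingers measure 114 mm over their backs; the gripper's body (76 mm by 85 mm) begins 54 mm behind the grasp point. The pads swing forward as they close: fully open they stand 13 mm farther back than shut.
Start: joints at [1.131, 0.48, 1.596, -0, 1.065, -0.047], TCP at [248.781, 600.5, 231.297] pointing down, gripper open.
Joint ranges: [-2.75, 2.75], [-0.82, 2.05], [0.23, 2.67], [-1.56, 4.7], [0.09, 2.69], [-2.92, 2.92]. Speed limits (rad/s): [1.89, 1.89, 2.39, 3.01, 3.01, 3.01].

### API

Orientations are given as [roll, pitch, yaw] about the fixed x, y, z axes, in that order (R = Rz(yaw) Ry(pitch) Rx(roll)).
In Python, from cell import observe, read_camera, camera_params, finish_job gives the robot as it stands.
- The arm moves only by the shell command python3 -m handwheel 'ROWS' [FORCE]. ROWS is JSON, a list of rows, each a list of 7 numbers: the turn, a rotation vector about the world's x, y, z in rad, then the shift along the world's x, y, z in mm, then the closure, from 0 (fully open) to 1 (shut). A call has exactly 8 rows; each row shifts and turns the commanded pose from where the row before left it; what a row does not reach is not made up. A row lasts 1/10 s, in which the tool goes at most 50 mm and 8.59 degrees, less where a joint would pass 70% of its speed; a pose out of reach is approached as far as the arm can. A call with a gripper value outside its range is refused whole. The fingers move at their own pace and stop on an object; FORCE is the grip in N (left out, the last holds). Time passes only in rows, so rows that do not move let the fingers close, or fill a call up. It gives the time, the measured TCP pose, the force, the opening and the grip force at its end, in the units of the state.
- observe(): the state, without advancing time (a new reading comes with each control period).
- read_camera(name): name is "side" or "top" or "wrist"; returns (picture, depth): 400x640x3 uint8, blue, green, red; 400x640 float32, mm along the optical axis (not along the pixel's ray), 0 where there is no reading.
- camera_params(name): a dict with "intrinsics" (3x3 intrinsics, pixels), "position" and "rotation" of the camera in the world; the wrist camera has in their place "tool_from_camera" (4x4, takes a point from camera to tool coordinates, whose origin is the TCP and whose axes are the flange's). Camera axes: x right, y down, z forward; pixel columns grow to the right and rows downward; lengths in mm; the calibration is good to about 2 mm. The wrist camera is an equidistant fisheye: a pixel r from the principal point sees the ray r / f radians off the axis. A picture is of the moment at which its call begins: read the wrist's pose just before it. camera_params takes no time and is no camera call.
- finish_job(): hands the job in; it is judged then, once.
The state is a dict: "clock": time; "joints": joint angles; "qvel": joint speeds; "joint_efforts": joint torques, N m; "tcp_pos": TCP position; "tcp_rot": TCP orientation; "wrist_force": force on the tool from outside, world axes, zero at the start; "wrist_torque": the same for the moment, N m; "opening": finger opening in mm; "grasp_force": force on a finger pad.
Only numpy, scipy, OpenCV 4.12 (cv2) and the standard library are available. Lean on these libraries where they do the work, as an engineer would, in place of code of your own. Each camera call takes 0.05 s, during which the arm holds its last target. There are 200 camera calls.

## Working session

There is one attempt and no reset: what is moved stays moved. The work goes in short steps, Python scripts to look and compute and a shell command to move; the robot and the scene stay as the last step left them, time stands still between calls to the robot, and variables do not carry over. Pictures are saved under pics/ and viewed, at most 12 in all, crops included, and the job is handed in when it is done.

```bash
mkdir -p pics; ls; python3 - <<'E'
from cell import *
import cv2,numpy as np
s=observe();print(s)
for n in("top","side"):
    p,d=read_camera(n);cv2.imwrite(f"pics/{n}0.png",p);np.savez(f"{n}0.npz",p=p,d=d);print(n,camera_params(n))
print(camera_params("wrist"))
E
```

```text
pics
{'clock': 0.0, 'joints': array([ 1.13138494e+00,  4.80839983e-01,  1.59688155e+00,  3.12347256e-06,
        1.06511903e+00, -4.66119750e-02]), 'qvel': array([-0.00025463, -0.00017218, -0.00083071,  0.00038139, -0.00046683,
       -0.0027894 ]), 'joint_efforts': array([ 1.40644755e-03, -9.50659347e+01, -4.30196249e+01,  5.34404785e-05,
        1.23084249e-02,  1.27490466e-05]), 'tcp_pos': array([248.6097791 , 600.11592462, 230.66425373]), 'tcp_rot': array([-3.14034622e+00, -6.08742447e-05,  2.74879169e+00]), 'wrist_force': array([-0.17591464, -0.20221558,  0.20880426]), 'wrist_torque': array([-0.00027229,  0.02621063,  0.02056089]), 'grasp_force': 0.0, 'opening': 85.73196721067461}
top {'intrinsics': array([[377.71475952,   0.        , 320.78981966],
       [  0.        , 377.71475952, 198.0418958 ],
       [  0.        ,   0.        ,   1.        ]]), 'position': array([ 363.9672451 ,    3.89742664, 1157.21134413]), 'rotation': array([-3.04238885e+00, -8.58126844e-04, -1.57396775e+00])}
side {'intrinsics': array([[380.37411943,   0.        , 325.02011115],
       [  0.        , 380.37411943, 197.33228006],
       [  0.        ,   0.        ,   1.        ]]), 'position': array([ 390.85322366, 1005.06090486,  503.69218102]), 'rotation': array([-1.99206267e+00,  5.91159728e-04, -3.06528687e+00])}
{'intrinsics': array([[309.70691629,   0.        , 321.95339463],
       [  0.        , 309.70691629, 201.20201671],
       [  0.        ,   0.        ,   1.        ]]), 'tool_from_camera': array([[ 9.59175498e-04, -9.55601710e-01, -2.94659891e-01,
         7.53537601e+01],
       [ 9.99999276e-01,  7.02601158e-04,  9.76610472e-04,
        -1.49668021e-01],
       [-7.26222256e-04, -2.94660615e-01,  9.55601693e-01,
        -1.41902748e+02],
       [ 0.00000000e+00,  0.00000000e+00,  0.00000000e+00,
         1.00000000e+00]])}
```

View pics/top0.png

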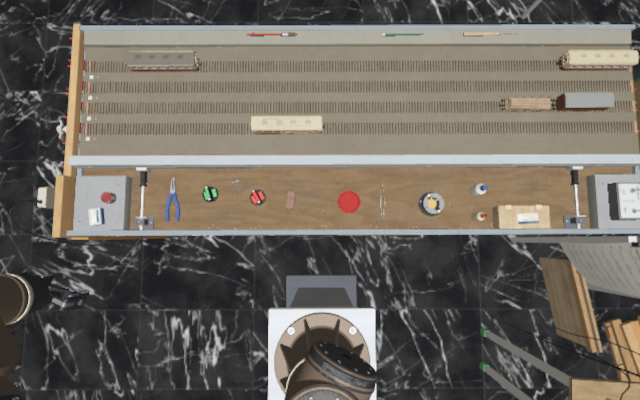

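View pics/side0.png

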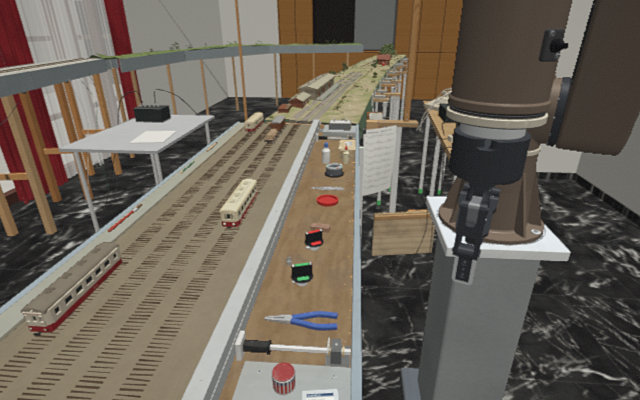

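The top view shows green cap ≈(209,193), red cap ≈(257,198), nest ≈(348,202), socket ≈(432,203). The side view agrees: both caps stand upright on a narrow shelf between the raised layout and a front rail.

```bash
cat > h.py <<'E'
from cell import *
import cv2,numpy as np
from scipy.spatial.transform import Rotation as R
def pt(n,u,v,d):
    c=camera_params(n);K=c["intrinsics"]
    p=np.array([(u-K[0,2])/K[0,0],(v-K[1,2])/K[1,1],1])*d
    return R.from_euler('xyz',c["rotation"]).apply(p)+c["position"]
def cloud(n,d):
    v,u=np.mgrid[0:400,0:640];c=camera_params(n);K=c["intrinsics"]
    p=np.stack([(u-K[0,2])/K[0,0]*d,(v-K[1,2])/K[1,1]*d,d],-1)
    return R.from_euler('xyz',c["rotation"]).apply(p.reshape(-1,3)).reshape(400,640,3)+c["position"]
# wrist: pixel -> point on the plane z=h
def wray(u,v,s):
    c=camera_params("wrist");K=c["intrinsics"];T=c["tool_from_camera"]
    a=np.stack([(np.asarray(u)-K[0,2])/K[0,0],(np.asarray(v)-K[1,2])/K[1,1]],-1);r=np.linalg.norm(a,axis=-1,keepdims=True)
    q=np.concatenate([a*np.sinc(r/np.pi),np.cos(r)],-1)  # sin(r)/r*a
    Rt=R.from_euler('xyz',s["tcp_rot"]).as_matrix()
    return Rt@T[:3,3]+s["tcp_pos"],q@(Rt@T[:3,:3]).T
def wplane(u,v,h,s):
    o,q=wray(u,v,s);return o+q*((h-o[2])/q[...,2])[...,None]
def wproj(P,s):
    c=camera_params("wrist");K=c["intrinsics"];T=c["tool_from_camera"]
    Rt=R.from_euler('xyz',s["tcp_rot"]).as_matrix()
    t=(np.atleast_2d(P)-s["tcp_pos"])@Rt;q=(t-T[:3,3])@T[:3,:3]
    th=np.arctan2(np.hypot(q[:,0],q[:,1]),q[:,2]);ph=np.arctan2(q[:,1],q[:,0])
    return np.stack([K[0,2]+K[0,0]*th*np.cos(ph),K[1,2]+K[1,1]*th*np.sin(ph)],-1)
E
python3 - <<'E'
from h import *
z=np.load("top0.npz");p,d=z['p'],z['d'];c=cloud("top",d)
for n,(u0,v0,u1,v1) in dict(green=(198,183,220,204),red=(246,187,268,208),nest=(335,189,362,215),socket=(418,189,447,217),rubber=(284,190,297,210),glue=(472,182,490,196),oil=(472,208,490,222),wheel=(230,177,242,186),tweez=(377,182,388,220)).items():
    q=c[v0:v1,u0:u1];m=(q[...,2]>6)&(q[...,2]<150);t=q[m]
    print(n,t.mean(0).round(),t.min(0).round(),t.max(0).round())
for v in range(150,246,4): print(v,[c[v,u].round().astype(int).tolist() for u in(230,400)])
I=cv2.resize(p[172:226,190:460],None,fx=2.9,fy=2.9,interpolation=cv2.INTER_CUBIC);cv2.imwrite("pics/topc.png",I)
E
```

```text
green [489. 336.  30.] [464. 315.   6.] [526. 363.  54.]
red [479. 194.  29.] [456. 174.  16.] [502. 217.  53.]
nest [466. -83.  11.] [ 429. -114.    6.] [500. -50.  18.]
socket [ 458. -330.   24.] [ 422. -363.    6.] [ 493. -297.   40.]
rubber [472.  97.  13.] [448.  84.   8.] [497. 111.  19.]
glue [ 498. -462.   52.] [ 484. -481.   10.] [ 515. -452.   85.]
oil [ 419. -463.   42.] [ 408. -479.    7.] [ 431. -455.   83.]
wheel [530. 266.  10.] [525. 256.   7.] [534. 274.  15.]
tweez [ 463. -182.    8.] [ 423. -188.    6.] [ 503. -178.   13.]
150 [[622, 276, 38], [619, -235, 45]]
154 [[610, 276, 36], [607, -236, 41]]
158 [[591, 269, 66], [590, -231, 64]]
162 [[579, 268, 67], [578, -230, 65]]
166 [[571, 273, 46], [571, -235, 40]]
170 [[567, 283, 2], [566, -243, 1]]
174 [[555, 284, 0], [553, -243, 0]]
178 [[542, 283, 1], [540, -242, 4]]
182 [[530, 283, 0], [529, -243, -2]]
186 [[518, 284, -4], [516, -242, -1]]
190 [[505, 283, -1], [504, -242, -1]]
194 [[492, 281, 3], [491, -241, 1]]
198 [[480, 282, 1], [478, -241, 3]]
202 [[468, 281, 2], [466, -241, 0]]
206 [[456, 282, -2], [454, -241, -1]]
210 [[443, 280, 4], [442, -241, -1]]
214 [[431, 280, 6], [429, -240, -1]]
218 [[418, 280, 3], [417, -240, 0]]
222 [[406, 280, 1], [405, -239, 2]]
226 [[394, 280, -1], [364, 4, 1157]]
230 [[381, 271, 39], [380, -230, 43]]
234 [[370, 269, 45], [368, -230, 41]]
238 [[353, 489, -881], [350, -424, -885]]
242 [[331, 491, -891], [328, -425, -894]]
```

View pics/topc.png

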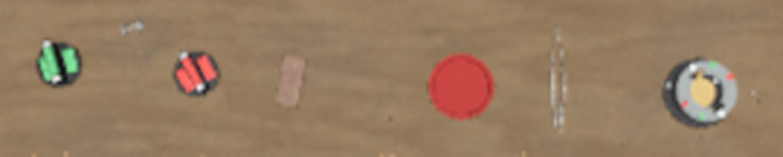

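```bash
python3 -m handwheel '[[0,0,0.1,29,-40,0,0],[0,0,0.1,29,-40,0,0],[0,0,0.1,29,-40,0,0],[0,0,0.1,29,-40,0,0],[0,0,0.1,29,-40,0,0],[0,0,0.1,29,-40,0,0],[0,0,0.1,29,-40,0,0],[0,0,0.1,29,-40,0,0]]' 60
python3 - <<'E'
from h import *
s=observe();print(s["clock"],s["tcp_pos"],s["tcp_rot"],s["qvel"].round(3));p,d=read_camera("wrist");cv2.imwrite("pics/w1.png",p);np.savez("w1.npz",p=p,d=d)
print(wproj([[479,195,48],[489,337,48]],s))
E
```

```text
clock: 0.9
tcp_pos: [481.5, 278.7, 231.2]
tcp_rot: [3.142, -0.0, -2.73]
wrist_force: [0.7, 0.5, 0.4]
opening: 85.5
grasp_force: 0.0
0.9 [481.51698892 278.66584203 231.21073794] [ 3.14156143e+00 -2.21881326e-04 -2.73019969e+00] [-0.885  0.046 -0.074 -0.     0.022 -1.875]
[[251.04835759 146.92720159]
 [367.09844423 205.70534625]]
```

View pics/w1.png

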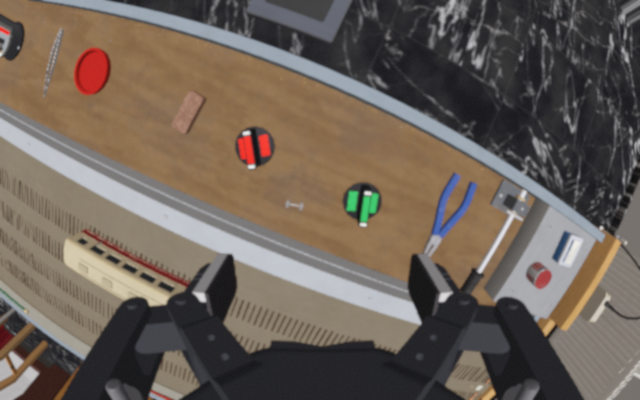

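The caps sit at about (254,148) for red and (365,206) for green, close to where my estimates project. Now down over the red one.

```bash
python3 -m handwheel '[[0,0,0,0,-21,-28,0.3],[0,0,0,0,-21,-28,0.3],[0,0,0,-1,-21,-28,0.3],[0,0,0,-1,-21,-28,0.3],[0,0,0,0,0,0,0.3],[0,0,0,0,0,0,0.3],[0,0,0,0,0,0,0.3],[0,0,0,0,0,0,0.3]]'
python3 - <<'E'
from h import *
s=observe();print(s["clock"],s["tcp_pos"],s["tcp_rot"],s["opening"]);p,d=read_camera("wrist");np.savez("w2.npz",p=p,d=d)
c=wproj([[479,195,30]],s)[0];print(c)
u,v=np.clip(c-90,0,None).astype(int);print(u,v);cv2.imwrite("pics/w2.png",cv2.resize(p[v:v+180,u:u+200],None,fx=3,fy=3))
E
```

```text
clock: 1.75
tcp_pos: [479.5, 197.4, 120.2]
tcp_rot: [-3.141, 0.002, -2.734]
wrist_force: [0.4, 0.1, -0.5]
opening: 59.3
grasp_force: 0.0
1.75 [479.52600775 197.42179336 120.24783934] [-3.14148910e+00  1.93300056e-03 -2.73362819e+00] 59.34655979136607
[319.17004152 203.7334442 ]
229 113
```

View pics/w2.png

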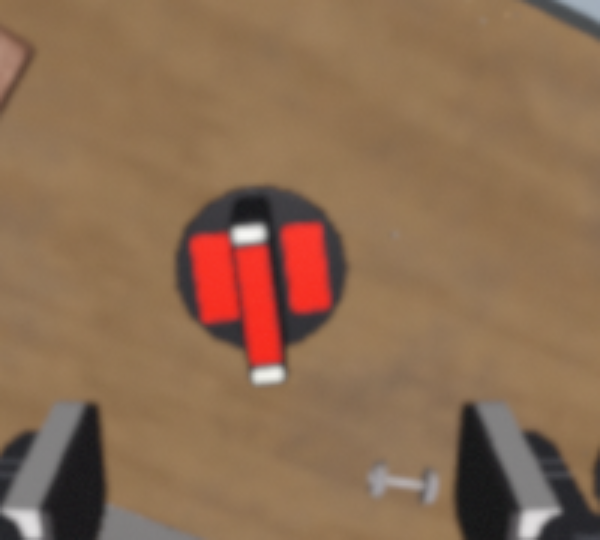

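The red cap's bar runs from white end (249,234) to (268,375) in the crop; disc centre about (261,267).

```bash
cat >> h.py <<'E'
def ends(s,a,b,h):
    P=wplane(np.array([a[0],b[0]]),np.array([a[1],b[1]]),h,s)[:,:2];d=P[1]-P[0]
    yaw=np.arctan2(d[1],d[0]);ty=s["tcp_rot"][2];dy=(yaw-ty+np.pi/2)%np.pi-np.pi/2
    print("ends",P.round(1).tolist(),"len",np.linalg.norm(d).round(1),"ctr",P.mean(0).round(1),"yaw",yaw.round(3),"turn",dy.round(3),"shift",(P.mean(0)-s["tcp_pos"][:2]).round(1))
E
python3 - <<'E'
from h import *
s=observe();f=lambda x,y:(229+(x-1)/3,113+(y-1)/3)
ends(s,f(249,234),f(268,375),48);ends(s,f(247.5,225),f(269.5,384),48)
print(wplane(*[np.array(x) for x in f(261,267)],21,s))
E
```

```text
ends [[466.6, 183.9], [498.5, 202.6]] len 37.0 ctr [482.6 193.3] yaw 0.528 turn 0.12 shift [ 3.2 -4.1]
ends [[464.7, 182.8], [500.7, 203.9]] len 41.7 ctr [482.7 193.3] yaw 0.531 turn 0.123 shift [ 3.3 -4. ]
[481.00977291 192.65655534  21.        ]
```

```bash
python3 -m handwheel '[[0,0,0.06,1.5,-2,-10,0.3],[0,0,0.06,1.5,-2,-30,0.3],[0,0,0,0,0,-30,0.3],[0,0,0,0,0,-24,0.3],[0,0,0,0,0,0,0.3],[0,0,0,0,0,0,0.3],[0,0,0,0,0,0,1],[0,0,0,0,0,0,1]]' 60
python3 -m handwheel '[[0,0,0,0,0,0,1],[0,0,0,0,0,0,1],[0,0,0,0,0,0,1],[0,0,0,0,0,0,1],[0,0,0,0,0,10,1],[0,0,0,0,0,25,1],[0,0,0,0,0,25,1],[0,0,0,0,0,0,1]]'
```

```text
clock: 2.6
tcp_pos: [482.7, 192.9, 26.6]
tcp_rot: [-3.141, 0.002, -2.614]
wrist_force: [0.1, 0.8, 0.4]
opening: 31.6
grasp_force: 0.0
clock: 3.4
tcp_pos: [483.5, 193.1, 88.5]
tcp_rot: [-3.141, 0.005, -2.614]
wrist_force: [0.0, -0.5, -1.3]
opening: 8.7
grasp_force: 58.9
```

```bash
python3 -m handwheel '[[0,0,0,-2,-25,0,1],[0,0,0,-2,-40,0,1],[0,0,0,-2,-40,0,1],[0,0,0,-2,-40,0,1],[0,0,0,-2,-40,0,1],[0,0,0,-2,-40,0,1],[0,0,0,-2,-30,0,1],[0,0,0,-2,-20,0,1]]'
python3 - <<'E'
from h import *
z=np.load("top0.npz");p=z['p'].astype(int);m=((p[...,2]>120)&(p[...,1]<80)&(p[...,0]<80)).astype(np.uint8);m[:,:330]=0;m[:,370:]=0;m[:185]=0;m[220:]=0
x,y,w,h=cv2.boundingRect(m);M=cv2.moments(m);print(x,y,w,h,M['m00'])
u,v=M['m10']/M['m00'],M['m01']/M['m00'];c=camera_params("top")
P1=pt("top",u,v,1000.);o=c["position"];print(o+(P1-o)*((11-o[2])/(P1[2]-o[2])))
s=observe();print(s["tcp_pos"]);p,d=read_camera("wrist");np.savez("w3.npz",p=p,d=d);P=p.astype(int)
m=((P[...,2]>120)&(P[...,1]<80)&(P[...,0]<80)).astype(np.uint8);cs=wproj([[466,-83,10]],s)[0];print(cs)
n,l,st,ce=cv2.connectedComponentsWithStats(m);[print(st[i],ce[i],wplane(np.array(ce[i][0]),np.array(ce[i][1]),8,s).round(1)) for i in range(1,n) if st[i][4]>60]
cv2.imwrite("pics/w3.png",p)
E
```

```text
clock: 4.2
tcp_pos: [465.4, -84.5, 85.3]
tcp_rot: [-3.141, -0.0, -2.616]
wrist_force: [0.0, 0.2, -1.1]
opening: 8.5
grasp_force: 58.9
338 191 22 22 367.0
[467.63339219 -82.31250739  11.        ]
[465.4303253  -84.53273589  85.28987025]
[323.11693377 213.50266968]
[ 274  170   92   69 3676] [318.61779108 199.38411317] [458.7 -91.1   8. ]
[288 234  21  20 286] [295.87762238 242.15384615] [497.8 -89.    8. ]
[336 234  21  20 288] [348.05555556 242.06944444] [477.3 -53.9   8. ]
[ 313  253   19   58 1005] [321.84875622 280.95820896] [518.3 -53.7   8. ]
```

View pics/w3.png

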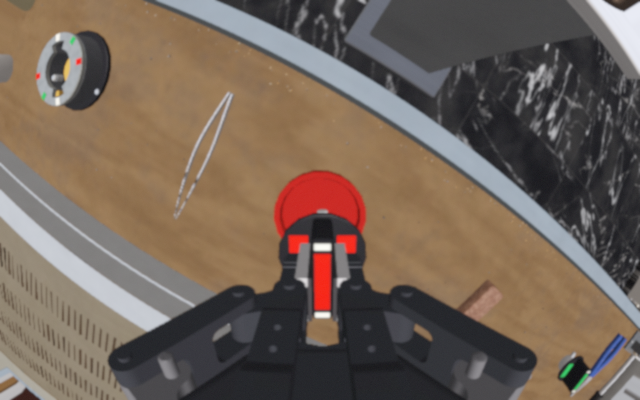

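The picture shows the nest centred at about (320,216) with the held cap above it. The tweezers are clear, and the socket marks are visible at upper left, centred near (62,68).

```bash
python3 -m handwheel '[[0,0,0,1.5,1.5,-15,1],[0,0,0,0,0,-20,1],[0,0,0,0,0,-12,1],[0,0,0,0,0,-5,1],[0,0,0,0,0,-2,1],[0,0,0,0,0,0,1],[0,0,0,0,0,0,0.4],[0,0,0,0,0,0,0.4]]'
python3 -m handwheel '[[0,0,0,0,0,0,0.4],[0,0,0,0,0,0,0.4],[0,0,0,0,0,15,0.4],[0,0,0,0,0,30,0.4],[0,0,0,0,0,45,0.4],[0,0,0,0,0,45,0.4],[0,0,0,0,0,0,0.4],[0,0,0,0,0,0,0.4]]'
python3 - <<'E'
from h import *
s=observe();print(s["tcp_pos"]);p,d=read_camera("wrist")
u,v=np.clip(wproj([[467,-83,20]],s)[0]-90,0,None).astype(int);print(u,v);cv2.imwrite("pics/w4.png",cv2.resize(p[v:v+180,u:u+200],None,fx=3,fy=3))
E
```

```text
clock: 5.05
tcp_pos: [467.7, -81.0, 31.8]
tcp_rot: [-3.141, 0.001, -2.614]
wrist_force: [0.2, -0.8, 0.9]
opening: 36.7
grasp_force: 0.0
clock: 5.85
tcp_pos: [467.9, -81.2, 167.3]
tcp_rot: [-3.14, 0.002, -2.614]
wrist_force: [-0.5, -0.0, -1.4]
opening: 51.2
grasp_force: 0.0
[467.87199289 -81.15561017 167.33205703]
230 95
```

View pics/w4.png

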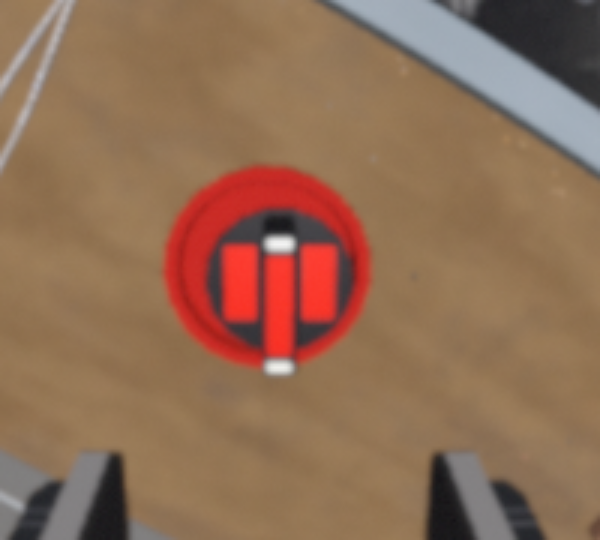

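The red cap stands upright in the nest: nest circle centred at about (268,267) in the crop, disc about (280,280). I will measure that offset and, without moving, work out the socket from its view too.

```bash
python3 - <<'E'
from h import *
s=observe();f=lambda x,y:(np.array(230+(x-1)/3),np.array(95+(y-1)/3))
print(wplane(*f(268,267),11,s),wplane(*f(280,280),25,s));ends(s,f(279,243),f(279,367),52)
E
```

```text
[466.99474428 -84.1820526   11.        ] [465.67147814 -80.43586662  25.        ]
ends [[450.4, -89.8], [482.5, -71.0]] len 37.2 ctr [466.5 -80.4] yaw 0.529 turn 0.002 shift [-0.6  0.6]
```

```bash
python3 -m handwheel '[[0,0,-0.13,-2,-40,0,0.3],[0,0,-0.13,-2,-40,0,0.3],[0,0,-0.13,-2,-40,0,0.3],[0,0,-0.13,-2,-40,0,0.3],[0,0,-0.13,-2,-40,0,0.3],[0,0,-0.13,0,-45,0,0.3],[0,0,-0.06,0,0,0,0.3],[0,0,0,0,0,0,0.3]]'
python3 -m handwheel '[[0,0,0,0,0,0,0.3],[0,0,0,0,0,0,0.3],[0,0,0,0,0,0,0.3],[0,0,0,0,0,0,0.3],[0,0,0,0,0,0,0.3],[0,0,0,0,0,0,0.3],[0,0,0,0,0,0,0.3],[0,0,0,0,0,0,0.3]]'
python3 - <<'E'
from h import *
s=observe();p,d=read_camera("wrist");np.savez("w5.npz",p=p,d=d)
u,v=np.clip(wproj([[458,-330,30]],s)[0]-90,0,None).astype(int);print(u,v,s["joints"].round(2));cv2.imwrite("pics/w5.png",cv2.resize(p[v:v+180,u:u+200],None,fx=3,fy=3))
E
```

```text
clock: 6.7
tcp_pos: [456.1, -326.4, 164.3]
tcp_rot: [3.14, -0.003, 2.826]
wrist_force: [-0.9, 0.4, 0.3]
opening: 60.0
grasp_force: 0.0
clock: 7.5
tcp_pos: [457.3, -326.0, 166.3]
tcp_rot: [-3.142, 0.0, 2.829]
wrist_force: [0.7, 0.1, 0.8]
opening: 59.8
grasp_force: 0.0
227 102 [-0.67  0.43  1.87 -0.    0.84 -1.93]
```

View pics/w5.png

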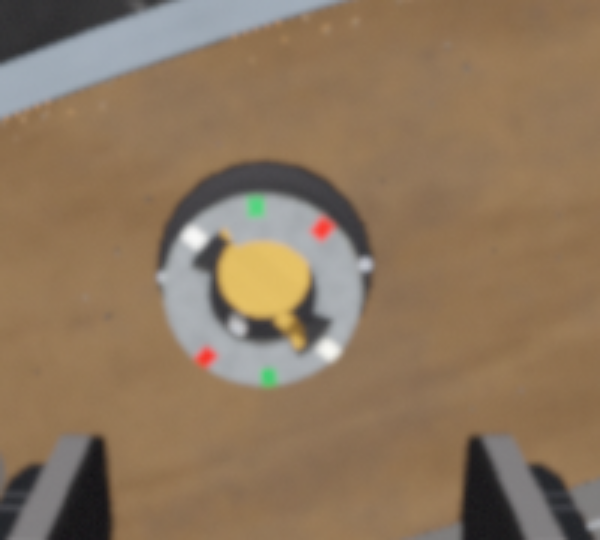

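White marks at crop (193,238) and (329,350), green at (256,206) and (268,377), red at (322,228) and (206,357). Turning a quarter clockwise from white reaches red, passing green halfway, as specified.

```bash
python3 - <<'E'
from h import *
s=observe();f=lambda x,y:(np.array(227+(x-1)/3),np.array(102+(y-1)/3))
ends(s,f(193,238),f(329,350),34);ends(s,f(256,206),f(268,377),34);ends(s,f(322,228),f(206,357),34)
p=np.load("w5.npz")['p'];h=cv2.cvtColor(p,cv2.COLOR_BGR2HSV)[162:242,272:358]
for n,m in dict(green=(h[...,0]>40)&(h[...,0]<80)&(h[...,1]>90),red=((h[...,0]<8)|(h[...,0]>172))&(h[...,1]>110),white=(h[...,2]>215)&(h[...,1]<25)).items():
    k,l,st,c=cv2.connectedComponentsWithStats(m.astype(np.uint8));i=[j for j in range(1,k) if st[j,4]>8];c=c+[272,162]
    print(n,[(c[j].round(1).tolist(),st[j,4]) for j in i]);
    if len(i)==2: ends(s,c[i[0]],c[i[1]],34)
E
```

```text
ends [[439.0, -349.7], [486.3, -321.0]] len 55.3 ctr [ 462.7 -335.3] yaw 0.545 turn 0.858 shift [ 5.4 -9.3]
ends [[435.6, -328.3], [489.1, -342.1]] len 55.3 ctr [ 462.4 -335.2] yaw -0.252 turn 0.061 shift [ 5.1 -9.2]
ends [[448.1, -311.5], [476.7, -358.7]] len 55.2 ctr [ 462.4 -335.1] yaw -1.027 turn -0.714 shift [ 5.2 -9. ]
green [([311.9, 170.3], np.int32(30)), ([316.1, 227.4], np.int32(25))]
ends [[435.5, -328.4], [489.3, -342.1]] len 55.5 ctr [ 462.4 -335.2] yaw -0.25 turn 0.063 shift [ 5.1 -9.2]
red [([334.4, 177.6], np.int32(37)), ([295.0, 221.0], np.int32(31))]
ends [[448.2, -311.1], [476.9, -359.1]] len 55.9 ctr [ 462.6 -335.1] yaw -1.032 turn -0.719 shift [ 5.3 -9.1]
white [([291.2, 180.8], np.int32(34)), ([336.0, 218.4], np.int32(29))]
ends [[438.9, -349.5], [486.3, -321.3]] len 55.2 ctr [ 462.6 -335.4] yaw 0.536 turn 0.849 shift [ 5.4 -9.4]
```

```bash
for i in 1 2; do :; done
python3 -m handwheel '[[0,0,-0.11,1.4,28,0,0.3],[0,0,-0.11,1.4,28,0,0.3],[0,0,-0.11,1.4,28,0,0.3],[0,0,-0.11,1.4,28,0,0.3],[0,0,-0.11,1.4,28,0,0.3],[0,0,-0.11,1.4,28,0,0.3],[0,0,-0.11,1.4,28,0,0.3],[0,0,-0.11,1.4,28,0,0.3]]'
python3 -m handwheel '[[0,0,-0.11,1.4,28,0,0.3],[0,0,-0.11,1.4,28,0,0.3],[0,0,-0.11,1.4,28,0,0.3],[0,0,-0.11,1.4,28,0,0.3],[0,0,-0.11,1.4,28,0,0.3],[0,0,-0.11,1.4,28,0,0.3],[0,0,-0.11,1.4,28,0,0.3],[0,0,-0.11,1.4,28,0,0.3]]'
python3 -m handwheel '[[0,0,-0.11,1.4,28,0,0.3],[0,0,-0.11,1.4,28,0,0.3],[0,0,-0.11,1.4,28,0,0.3],[0,0,-0.11,1.4,28,0,0.3],[0,0,-0.11,1.4,28,-10,0.3],[0,0,-0.11,1.4,28,-10,0.3],[0,0,-0.11,1.4,28,-10,0.3],[0,0,0,0,28,-10,0.3]]'
python3 -m handwheel '[[0,0,0,0,0,0,0.3],[0,0,0,0,0,0,0.3],[0,0,0,0,0,0,0.3],[0,0,0,0,0,0,0.3],[0,0,0,0,0,0,0.3],[0,0,0,0,0,0,0.3],[0,0,0,0,0,0,0.3],[0,0,0,0,0,0,0.3]]'
python3 - <<'E'
from h import *
s=observe();p,d=read_camera("wrist");np.savez("w6.npz",p=p,d=d)
u,v=np.clip(wproj([[489,337,30]],s)[0]-90,0,None).astype(int);print(u,v,s["joints"].round(2));cv2.imwrite("pics/w6.png",cv2.resize(p[v:v+180,u:u+200],None,fx=3,fy=3))
E
```

```text
clock: 8.35
tcp_pos: [468.5, -101.0, 166.4]
tcp_rot: [3.141, 0.0, 1.944]
wrist_force: [-0.1, -0.1, 0.2]
opening: 60.0
grasp_force: 0.0
clock: 9.15
tcp_pos: [479.7, 123.2, 166.4]
tcp_rot: [3.141, -0.0, 1.064]
wrist_force: [0.2, 0.1, 0.3]
opening: 59.9
grasp_force: 0.0
clock: 9.95
tcp_pos: [489.6, 347.2, 125.9]
tcp_rot: [-3.142, -0.0, 0.294]
wrist_force: [0.7, -0.3, 0.0]
opening: 60.0
grasp_force: 0.0
clock: 10.75
tcp_pos: [489.5, 345.9, 126.4]
tcp_rot: [-3.142, -0.0, 0.299]
wrist_force: [-0.5, 0.6, -0.1]
opening: 60.0
grasp_force: 0.0
242 116 [ 0.56  0.53  1.81 -0.    0.8   1.84]
```

View pics/w6.png

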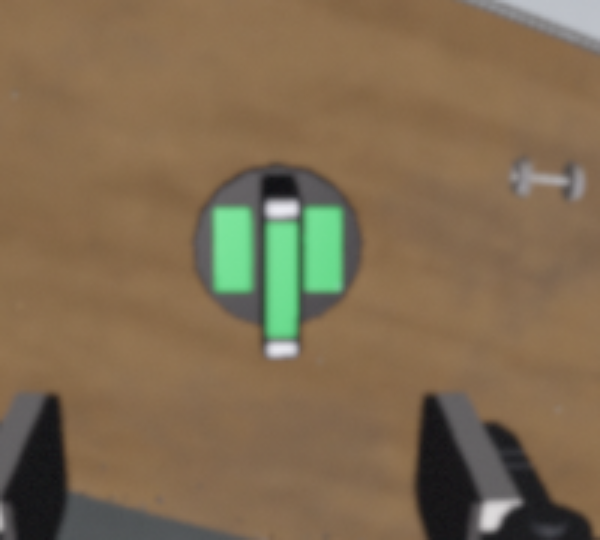

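The green cap's bar runs from (281,209) to (282,349) in the crop, already nearly in line with the tool.

```bash
python3 - <<'E'
from h import *
s=observe();f=lambda x,y:(np.array(242+(x-1)/3),np.array(116+(y-1)/3))
ends(s,f(281.5,209),f(282,349),48);print(wplane(*f(278,245),21,s))
E
```

```text
ends [[511.0, 342.2], [475.8, 330.7]] len 37.0 ctr [493.4 336.4] yaw -2.825 turn 0.018 shift [ 3.9 -9.5]
[494.69989399 336.80506939  21.        ]
```

```bash
python3 -m handwheel '[[0,0,0.02,2,-5,-10,0.3],[0,0,0,2,-4.5,-30,0.3],[0,0,0,0,0,-35,0.3],[0,0,0,0,0,-25,0.3],[0,0,0,0,0,0,0.3],[0,0,0,0,0,0,0.3],[0,0,0,0,0,0,1],[0,0,0,0,0,0,1]]' 60
python3 -m handwheel '[[0,0,0,0,0,0,1],[0,0,0,0,0,0,1],[0,0,0,0,0,0,1],[0,0,0,0,0,0,1],[0,0,0,0,0,0,1],[0,0,0,0,0,20,1],[0,0,0,0,0,40,1],[0,0,0,0,0,20,1]]'
python3 -m handwheel '[[0,0,0.01,0,-20,0,1],[0,0,0.01,-1,-28,0,1],[0,0,0.01,-1,-28,0,1],[0,0,0.01,-1,-28,0,1],[0,0,0.01,-1,-28,0,1],[0,0,0.01,-1,-28,0,1],[0,0,0.01,-1,-28,0,1],[0,0,0.01,-1,-28,0,1]]'
python3 -m handwheel '[[0,0,0.01,-1,-28,0,1],[0,0,0.01,-1,-28,0,1],[0,0,0.01,-1,-28,0,1],[0,0,0.01,-1,-28,0,1],[0,0,0.01,-1,-28,0,1],[0,0,0.01,-1,-28,0,1],[0,0,0.01,-1,-28,0,1],[0,0,0.01,-1,-28,0,1]]'
python3 -m handwheel '[[0,0,0.01,-2,-28,0,1],[0,0,0.01,-2,-28,0,1],[0,0,0.01,-2,-28,0,1],[0,0,0.01,-2,-28,0,1],[0,0,0.01,-2,-28,0,1],[0,0,0.01,-2,-28,0,1],[0,0,0,0,-28,0,1],[0,0,0,0,0,0,1]]'
```

```text
clock: 11.6
tcp_pos: [494.3, 337.0, 27.7]
tcp_rot: [-3.141, -0.002, 0.319]
wrist_force: [0.7, 1.0, 0.1]
opening: 31.6
grasp_force: 0.0
clock: 12.4
tcp_pos: [494.2, 337.0, 109.0]
tcp_rot: [-3.141, -0.002, 0.319]
wrist_force: [0.3, 0.1, -0.1]
opening: 8.9
grasp_force: 58.9
clock: 13.2
tcp_pos: [486.4, 119.5, 106.7]
tcp_rot: [3.141, -0.001, 0.4]
wrist_force: [-0.1, -0.8, -1.4]
opening: 8.6
grasp_force: 59.0
clock: 14.0
tcp_pos: [478.4, -104.7, 106.7]
tcp_rot: [3.141, -0.0, 0.479]
wrist_force: [-0.0, -0.1, -1.6]
opening: 8.6
grasp_force: 58.9
clock: 14.8
tcp_pos: [467.0, -302.7, 106.8]
tcp_rot: [3.139, -0.001, 0.537]
wrist_force: [0.4, 0.3, -0.8]
opening: 8.8
grasp_force: 58.8
```

```bash
python3 - <<'E'
from h import *
s=observe();p,d=read_camera("wrist");np.savez("w7.npz",p=p,d=d);print(s["tcp_pos"],s["tcp_rot"])
h=cv2.cvtColor(p,cv2.COLOR_BGR2HSV);print("expect",wproj([[462.5,-335.2,34]],s).round())
c0=wproj([[462.5,-335.2,34]],s)[0]
for n,m in dict(green=(h[...,0]>40)&(h[...,0]<80)&(h[...,1]>90),red=((h[...,0]<8)|(h[...,0]>172))&(h[...,1]>110),white=(h[...,2]>205)&(h[...,1]<30)).items():
    k,l,st,c=cv2.connectedComponentsWithStats(m.astype(np.uint8))
    for j in range(1,k):
        if st[j,4]>8 and np.linalg.norm(c[j]-c0)<120: print(n,st[j],c[j].round(1),wplane(*c[j],34,s).round(1)[:2],wplane(*c[j],s["tcp_pos"][2]+21,s).round(1)[:2])
u,v=np.clip(c0-100,0,None).astype(int);print(u,v);cv2.imwrite("pics/w7.png",cv2.resize(p[v:v+200,u:u+260],None,fx=3,fy=3))
E
```

```text
[ 466.96673315 -302.74633699  106.8096918 ] [ 3.13913825e+00 -6.69989566e-04  5.36735659e-01]
expect [[355. 238.]]
green [379 210   8   8  41] [382.7 213.6] [ 489.6 -342.1] [ 507.8 -308. ]
green [288 234  21  21 316] [296.5 242.2] [ 436.8 -298.3] [ 478.  -283.4]
green [336 234  21  21 325] [347.6 242.1] [ 456.7 -331.8] [ 489.3 -302.2]
green [ 313  251   19   58 1085] [322.  279.3] [ 418.3 -332. ] [ 467.6 -302.3]
red [388 235   8   6  47] [391.6 237.6] [ 477.  -359.3] [ 500.7 -317.7]
white [354 200   8   8  61] [357.3 203.5] [ 486.5 -321.3] [ 506.  -296.3]
white [314 243  17   5  81] [322. 245.] [ 444.7 -316.2] [ 482.5 -293.5]
white [301 279   6   6  18] [304.4 280.4] [ 410.  -320.4] [ 463.  -295.8]
white [338 279   5   6  17] [339.2 280.7] [ 424.2 -344.7] [ 470.9 -309.5]
white [315 311  14   5  65] [322.  312.9] [ 388.6 -349.6] [ 450.9 -312.3]
255 138
```

Socket marks agree with the earlier view to 0.3 mm, and the cap is centred in the grip (0.4 mm, same yaw). Going over the socket.

```bash
python3 -m handwheel '[[0,0,0,-1.5,-10,0,1],[0,0,0,-1.5,-11,0,1],[0,0,0,-1.5,-11.5,0,1],[0,0,0,0,0,-20,1],[0,0,0,0,0,-20,1],[0,0,0,0,0,0,1],[0,0,0,0,0,0,1],[0,0,0,0,0,0,1]]'
python3 -c "
from h import *
print(observe()['tcp_pos'],observe()['tcp_rot'])"
```

```text
clock: 15.65
tcp_pos: [462.4, -332.4, 67.2]
tcp_rot: [3.141, -0.0, 0.539]
wrist_force: [-0.2, 0.7, -0.7]
opening: 8.6
grasp_force: 58.9
[ 462.44778714 -332.41690868   67.16218586] [ 3.14059020e+00 -3.84738710e-04  5.38915297e-01]
```

```bash
python3 -m handwheel '[[0,0,0,0,-2.8,0,1],[0,0,0,0,0,0,1],[0,0,0,0,0,-5,1],[0,0,0,0,0,-5,1],[0,0,0,0,0,-4,1],[0,0,0,0,0,-3,1],[0,0,0,0,0,0,1],[0,0,0,0,0,0,1]]'
```

```text
clock: 16.45
tcp_pos: [461.9, -334.7, 49.2]
tcp_rot: [-3.141, 0.0, 0.539]
wrist_force: [0.1, 0.7, -1.1]
opening: 8.6
grasp_force: 58.9
```

No contact force with the shank about 11 mm into the hole; on down to the flange.

```bash
python3 -m handwheel '[[0,0,0,0,0,-2,1],[0,0,0,0,0,-1,1],[0,0,0,0,0,-1,1],[0,0,0,0,0,-0.5,1],[0,0,0,0,0,-0.5,1],[0,0,0,0,0,0,1],[0,0,0,0,0,0,1],[0,0,0,0,0,0,1]]'
```

```text
clock: 17.25
tcp_pos: [462.0, -334.8, 44.4]
tcp_rot: [3.142, -0.0, 0.539]
wrist_force: [-1.0, -0.0, 2.5]
opening: 8.5
grasp_force: 59.3
```

```bash
python3 -m handwheel '[[0,0,0,0,0,-0.5,1],[0,0,0,0,0,0,1],[0,0,0,0,0,-0.5,1],[0,0,0,0,0,0,1],[0,0,0,0,0,0,1],[0,0,0,0,0,0,1],[0,0,0,0,0,0,1],[0,0,0,0,0,0,1]]'
python3 - <<'E'
from h import *
s=observe();p,d=read_camera("wrist");print(s["tcp_pos"],s["wrist_force"].round(1))
cv2.imwrite("pics/w8.png",cv2.resize(p[130:330,200:460],None,fx=3,fy=3))
E
```

```text
clock: 18.05
tcp_pos: [462.0, -334.8, 44.3]
tcp_rot: [3.141, -0.0, 0.539]
wrist_force: [-5.5, 3.2, 22.7]
opening: 9.0
grasp_force: 62.4
[ 462.02476626 -334.84820755   44.31141854] [-5.5  3.2 22.7]
```

View pics/w8.png

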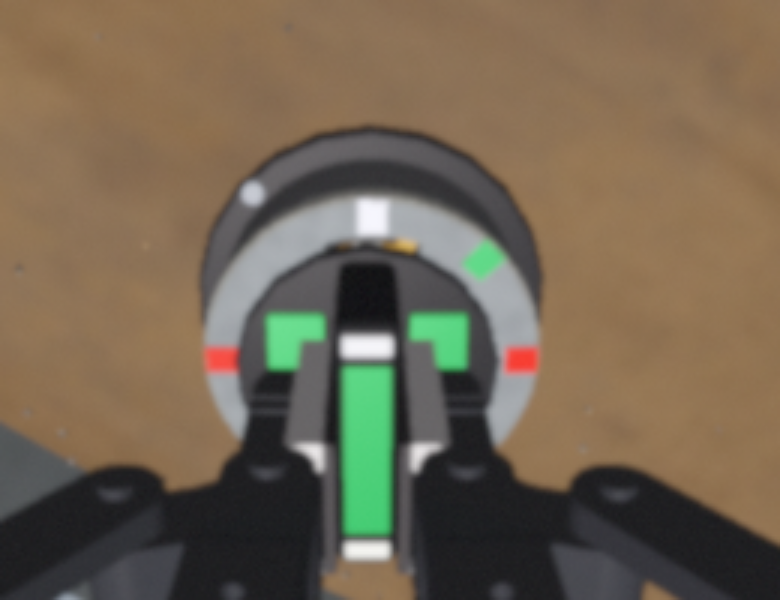

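Contact is firm at TCP 44.3 mm, which puts the cap's origin at about 17 mm. In the picture the disc lies on the flange, centred between the red marks at (221,359) and (522,359), with the bar on the white mark at (372,216). The cap is home, so I ease the push and twist.

```bash
python3 -m handwheel '[[0,0,0,0.2,-0.2,0.5,1],[0,0,0,0,0,0,1],[0,0,-0.05,0,0,0,1],[0,0,-0.05,0,0,0,1],[0,0,-0.05,0,0,0,1],[0,0,-0.05,0,0,0,1],[0,0,-0.05,0,0,0,1],[0,0,-0.05,0,0,0,1]]'
python3 -m handwheel '[[0,0,-0.06,0,0,0,1],[0,0,-0.06,0,0,0,1],[0,0,-0.06,0,0,0,1],[0,0,-0.06,0,0,0,1],[0,0,-0.06,0,0,0,1],[0,0,-0.06,0,0,0,1],[0,0,0,0,0,0,1],[0,0,0,0,0,0,1]]'
python3 -c "
from h import *
s=observe();print(s['wrist_torque'].round(2))"
```

```text
clock: 18.9
tcp_pos: [462.6, -335.5, 44.4]
tcp_rot: [3.14, -0.001, 0.237]
wrist_force: [-1.1, -1.6, 9.3]
opening: 8.6
grasp_force: 60.4
clock: 19.7
tcp_pos: [462.6, -335.5, 44.4]
tcp_rot: [3.141, -0.001, -0.121]
wrist_force: [-0.9, -0.8, 9.8]
opening: 9.1
grasp_force: 60.4
[-0.09  0.28  0.04]
```

```bash
python3 -m handwheel '[[0,0,-0.05,0,0,0,1],[0,0,-0.05,0,0,0,1],[0,0,-0.025,0,0,0,1],[0,0,0,0,0,0,1],[0,0,0,0,0,0,1],[0,0,0,0,0,0,1],[0,0,0,0,0,0,1],[0,0,0,0,0,0,1]]'
python3 - <<'E'
from h import *
s=observe();p,d=read_camera("wrist");print(s["wrist_torque"].round(2));h=cv2.cvtColor(p,cv2.COLOR_BGR2HSV)
cv2.imwrite("pics/w9.png",cv2.resize(p[130:330,200:460],None,fx=3,fy=3))
for n,m in dict(green=(h[...,0]>40)&(h[...,0]<80)&(h[...,1]>90),white=(h[...,2]>205)&(h[...,1]<30)).items():
    k,l,st,c=cv2.connectedComponentsWithStats(m.astype(np.uint8))
    for j in range(1,k):
        if st[j,4]>20 and abs(c[j]-[322,250]).max()<80: print(n,st[j,4],c[j].round(1),wplane(*c[j],34,s).round(1)[:2],wplane(*c[j],65,s).round(1)[:2])
E
```

```text
clock: 20.5
tcp_pos: [462.6, -335.5, 44.4]
tcp_rot: [3.141, -0.001, -0.246]
wrist_force: [-1.6, -0.7, 9.4]
opening: 8.6
grasp_force: 60.4
[-0.09  0.24  0.09]
green 96 [322.  201.9] [ 489.5 -342.3] [ 498.8 -344.6]
green 322 [296.4 242.2] [ 470.7 -323.3] [ 483.9 -329.5]
green 314 [347.4 242.2] [ 464.1 -350.1] [ 478.6 -350.9]
green 1075 [321.9 279.5] [ 444.5 -331. ] [ 463.  -335.7]
white 115 [285.1 216.8] [ 486.3 -321.5] [ 496.2 -328.1]
white 93 [322.3 245.4] [ 465.6 -336.5] [ 479.8 -340. ]
white 21 [304.3 280.5] [ 446.3 -321.1] [ 464.4 -327.7]
white 23 [339.7 280.4] [ 441.4 -340.8] [ 460.5 -343.4]
white 67 [322. 313.] [ 420.8 -325.1] [ 444.1 -331. ]
```

View pics/w9.png

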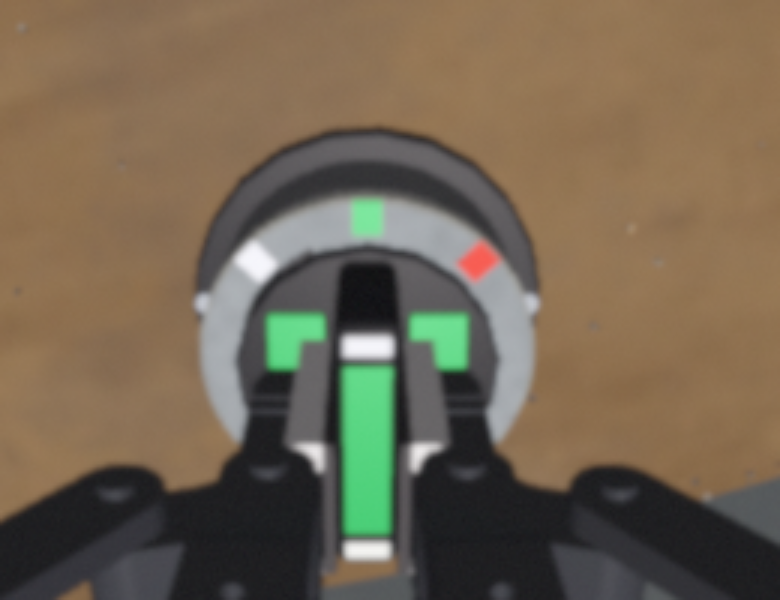

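The bar points at the green mark (367,217) with the disc flat on the flange, the lock mark is well off at (478,261), and the fingers still hold the bar at 60 N. Handing in.

```bash
python3 -c "
from cell import *
print(finish_job())"
```

```text
the job is handed in; nothing more can be done
None
```

The job is handed in with no verdict returned: the red cap stands released in the nest about 4 mm off centre, and the green cap is home in the socket, turned to the green marks and still held at 60 N.

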